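# Hold a glaze plaque in the colour reader's slot

## Robot

A 6-joint arm with a two-finger parallel gripper is mounted at the origin on the work surface. World frame = base frame: x ahead of the robot, y to its left, z up, the work surface at z = 0. Lengths are in mm, angles in rad, forces in N, time in s.
With the tool pointing down it reaches from about 400 to 925 mm from the base axis. Payload 12.5 kg.
Tool frame: the origin (TCP) lies on the centre line of the jaws, within the pads' length; the fingertips stand 14 mm ahead of it and the grasp point (between the pads) lies 5 mm behind it; z points along the fingers, x is the direction in which the jaws open and shut, and the axes are right-handed (so a half turn about z gives the same grasp; the last joint's range is limited). The gripper opens to 95 mm and grips with 3 to 60 N. Pads are 20 mm wide; open, the fingers measure 119 mm over their backs; the gripper's body (75 mm by 180 mm) begins 59 mm behind the grasp point.
Start: joints at [-1.244, 0.491, 1.559, -0, 1.092, -0.106], TCP at [262.158, -567.379, 228.661] pointing down, gripper open.
Joint ranges: [-3.1, 3.1], [-0.84, 2.19], [0.05, 2.79], [-1.13, 4.28], [0.06, 2.93], [-2.69, 2.69]. Speed limits (rad/s): [2.22, 2.22, 2.79, 3.14, 3.14, 3.14].

## Interface

Orientations are given as [roll, pitch, yaw] about the fixed x, y, z axes, in that order (R = Rz(yaw) Ry(pitch) Rx(roll)).
In Python, from cell import state, read_camera, job_done gives the robot as it stands.
- The arm moves only by the shell command python3 -m handwheel 'ROWS'. ROWS is JSON, a list of rows, each an object of numbers: "hand": the finger opening in m, from 0 to 0.0951; "x", "y", "z": the shift along the world's x, y, z in m; "spin": the turn about the world's z in units of 5 degrees (1.0 is 5 degrees). In form: [{"hand": .., "x": .., "y": .., "z": .., "spin": ..}, ...]. A call has 1 to 20 rows; each row is the pose to reach, as a shift and turn from the pose commanded when the call began; what a row does not reach only later rows make up. A row lasts 1/12 s, in which the tool goes at most 41.7 mm and 7.16 degrees, less where a joint would pass 70% of its speed; a pose out of reach is approached as far as the arm can. A call with a gripper value outside its range is refused whole. The fingers move at their own pace and stop on an object; the grip force is fixed at half the most. Time passes only in rows, so rows that repeat a pose let the fingers close. It gives the time, the measured TCP pose, the force and the opening at its end, in the units of the state.
- state(): the state, without advancing time (a new reading comes with each control period).
- read_camera(name): name is "side" or "top"; returns a dict with "img" (480x640x3 uint8, red, green, blue), "fx", "fy", "cx", "cy" (pixels), "T" (4x4, takes a point from camera to world coordinates). Camera axes: x right, y down, z forward; pixel columns grow to the right and rows downward; lengths in mm; the calibration is good to about 2 mm. A picture is of the moment at which its call begins. There is no depth.
- job_done(): hands the job in, once; it reports no verdict.
The state is a dict: "t": time; "joints": joint angles; "qvel": joint speeds; "tau": joint torques, N m; "eef_pos": TCP position; "tcp_rot": TCP orientation; "ft_force": force on the tool from outside, world axes, zero at the start; "moment": the same for the moment, N m; "opening": opening from 0.0 (shut) to 1.0 (fully open).
Only numpy, scipy, OpenCV 4.12 (cv2) and the standard library are available. Lean on these libraries where they do the work, as an engineer would, in place of code of your own. Each camera call takes 0.05 s, during which the arm holds its last target. There are 200 camera calls.

## Task

Slide the dust shutter on top of the white colour reader fully open, then take the wide, tall white plaque out of the wooden rack and pass it upright down through the slot until its lower half is inside the reader. Finish while still holding it there in the gripper, half in and half out, without pressing it hard against the slot and without letting go of it; leave the other two plaques, the bowl and the tape dispenser where they are.

Things in the scene. Friction and masses are not known exactly. Their poses are not given: they have to be found in the camera images.
- plaque_mid (a point): Centre of the plaque to insert: a plain white ceramic slab 10 (its x) x 44 (its y) x 130 mm tall (its z), about 130 g. It stands loosely upright in one of the rack's three pockets, its foot 12 mm above the desk, its upper 97 mm out of the rack. It is the only plaque both wide and tall. Grip it across its 10 mm thickness near the top.
- short_plaque_mid (a point): Centre of the short plaque (10 x 44 x 80 mm tall), also white ceramic, standing in another pocket of the rack. Leave it alone.
- slim_plaque_mid (a point): Centre of the slim plaque (10 x 24 x 130 mm tall), also white ceramic, standing in the third pocket of the rack. Leave it alone.
- rack: Fixed light-wood rack, 80 (x) x 250 (y) x 45 mm tall; origin at the centre of its underside. Three pockets 33 mm deep in a row along its y, 80 mm apart, the middle one at its centre; each is 13 (x) x 48 mm (y). Which plaque stands in which pocket varies.
- slot (a point): Centre of the slot's mouth, in the top of the fixed colour reader: a hollow white box 200 (x) x 160 (y) x 130 mm tall, centred below this point, dark window on its +x face; this point has its axes. The slot is 12 (x) x 46 mm (y), 2 mm larger than the plaque both ways, through a lid 8 mm thick with a 2 mm chamfer; the inner floor lies 118 mm below the mouth.
- reader: The same colour reader; origin at the centre of its underside.
- shutter (a joint): Flat aluminium dust shutter on the reader's top, in m: 0 = closed over the slot (it starts nearly closed), growing as it slides along the reader's -x to its stop at 0.050 = fully open. About 1.5 N moves it; it stays where it is left. Plate 52 (x) x 84 mm (y), its top 5 mm above the reader's top; the slot is clear from about 0.030 on.
- shutter_tab (a point): Centre of the black grip tab standing on the shutter: 12 (x, the sliding direction) x 34 (y) mm, its top 31 mm above the reader's top and this point 18 mm above it. It moves with the shutter; at joint value q it lies 20 mm + q from the slot's centre along the reader's -x.
- bowl: Loose white ceramic bowl, rim radius 55 mm, 40 mm tall; origin at the centre of its underside. Leave it alone.
- dispenser: Loose grey tape dispenser, 60 x 120 mm, about 76 mm tall; origin at the centre of its underside. Leave it alone.
Not all that is in view belongs to the job. Leave any blue or purple look-alike of the part that bears plaque_mid alone.

How it is judged (in metres and radians):
On the way, in this order (a step that is already met when the one before it is completed fails the run):
1. the shutter is slid open while the plaque still stands in the rack (value of joint shutter above 0.043 m and distance of plaque_mid from where it was at the start of the episode below 0.02 m), for 0.2 s.
2. the plaque is lifted clear of the rack (height (world z) of plaque_mid above 0.13 m), for 0.1 s.
At the end, for the whole second after the job is handed in: Shutter open (43 mm or more); plaque upright (0.12 rad) in the slot, its centre within 20 mm in height of the slot's mouth and 6 mm sideways of the slot's centre, gripped (over 1 N), at rest, pressing the reader with under 10 N; the other plaques, bowl and dispenser within 25 mm of their starts (value of joint shutter above 0.043 m and z of plaque_mid in the frame of slot between -0.02 and 0.02 m and x of plaque_mid in the frame of slot between -0.006 and 0.006 m and y of plaque_mid in the frame of slot between -0.006 and 0.006 m and angle between the z axis of plaque_mid and the z axis of slot, either way round below 0.12 rad and contact force between the fingers and plaque above 1 N and contact force between plaque and reader below 10 N and linear speed of plaque below 0.02 m/s and distance of each of short_plaque_mid, slim_plaque_mid, bowl, dispenser from where it was at the start of the episode below 0.025 m); the arm keeps its last pose, push and grip.
It fails at once if the short plaque is displaced by more than 25 mm (distance of short_plaque_mid from where it was at the start of the episode above 0.025 m).
It fails at once if the slim plaque is displaced by more than 25 mm (distance of slim_plaque_mid from where it was at the start of the episode above 0.025 m).
It fails at once if the bowl is displaced by more than 25 mm (distance of bowl from where it was at the start of the episode above 0.025 m).
It fails at once if the tape dispenser is displaced by more than 25 mm (distance of dispenser from where it was at the start of the episode above 0.025 m).
It also fails if it takes over 64 s, if anything falls off the work surface, if the arm or the gripper's body presses on something with over 40 N, if the wrist force passes 120 N, or if a joint passes its speed limit or range.

## Working session

There is one attempt and no reset: what is moved stays moved. The work goes in short steps, Python scripts to look and compute and a shell command to move; the robot and the scene stay as the last step left them, time stands still between calls to the robot, and variables do not carry over. Pictures are saved under pics/ and viewed, about 8 in all and at most 12, crops included, and the job is handed in when it is done.

```bash
mkdir -p pics; ls; python3 - <<'E'
from cell import *
import cv2,numpy as np
for n in("top","side"):
    c=read_camera(n); cv2.imwrite(f"pics/{n}0.png",c["img"][:,:,::-1]); print(n,c["fx"],c["fy"],c["cx"],c["cy"]);print(np.round(c["T"],4).tolist())
s=state();print(s)
E
```

```text
pics
top 531.0031824990938 531.0031824990938 317.07554230566916 238.71394707456994
[[-0.0271, -0.9901, 0.138, 413.0495], [-0.9994, 0.0299, 0.0186, -26.1274], [-0.0226, -0.1375, -0.9903, 1082.2548], [0.0, 0.0, 0.0, 1.0]]
side 494.6057636172445 494.6057636172445 318.50822247884577 240.21763314231865
[[-0.8624, -0.2542, 0.4377, 62.6051], [-0.5062, 0.4383, -0.7427, 828.8558], [-0.003, -0.8621, -0.5067, 667.2156], [0.0, 0.0, 0.0, 1.0]]
{'t': 0.1, 'joints': array([-1.24360930e+00,  4.91449187e-01,  1.55938918e+00, -2.33133596e-05,
        1.09169932e+00, -1.05569932e-01]), 'qvel': array([ 1.18785342e-04, -3.54970701e-03, -2.08474628e-03,  1.66804132e-05,
       -1.55660123e-04,  8.15467759e-04]), 'tau': array([ 1.69483195e-03, -6.13623691e+01, -2.58605021e+01,  6.93362346e-02,
        4.70055628e-02, -5.46261754e-05]), 'eef_pos': array([ 262.07663917, -567.17445121,  228.15106805]), 'tcp_rot': array([-3.14151363e+00,  9.41951956e-04, -1.13802858e+00]), 'ft_force': array([ 0.05913776,  0.99754922, -0.72277944]), 'moment': array([-0.00234087, -0.01719273, -0.03314589]), 'opening': 0.9994502688598064}
```

View pics/top0.png

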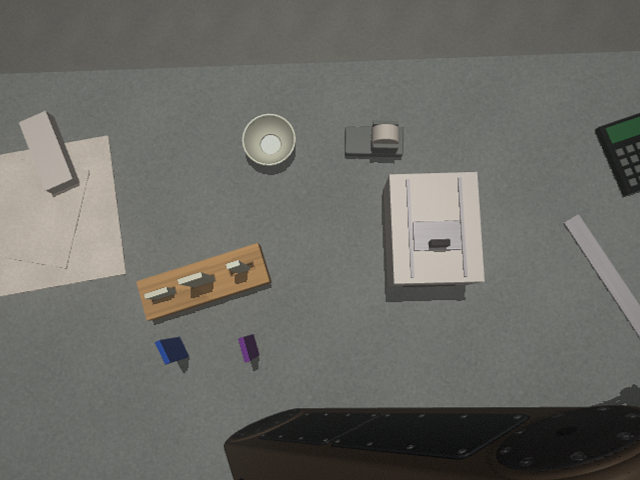

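View pics/side0.png

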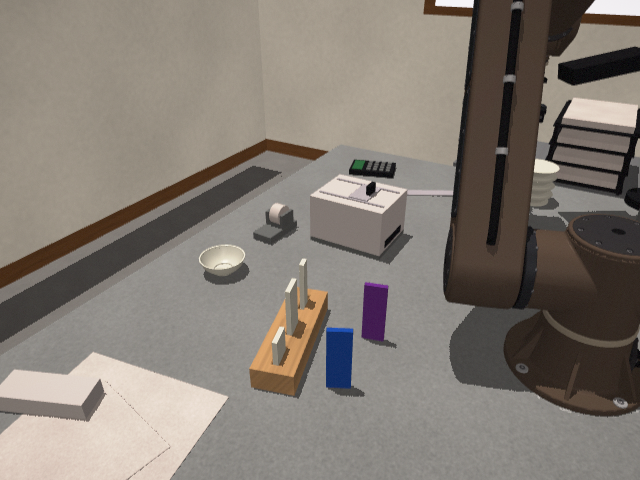

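```bash
python3 - <<'E'
import cv2,numpy as np
a=cv2.imread("pics/top0.png");b=cv2.imread("pics/side0.png")
f=lambda i,x,y,w,h,k:cv2.resize(i[y:y+h,x:x+w],None,fx=k,fy=k,interpolation=cv2.INTER_CUBIC)
m=np.zeros((600,800,3),np.uint8)
def put(p,x,y): m[y:y+p.shape[0],x:x+p.shape[1]]=p
put(f(a,378,162,115,135,3),0,0)      # reader top, x3
put(f(b,300,165,115,95,3.5),380,0)   # reader side x3.5
put(f(a,130,236,150,64,3),0,408)   
put(f(b,245,255,95,70,3.5),460,340)
cv2.imwrite("pics/crop1.png",m)
E
```

```text
(no output)
```

View pics/crop1.png

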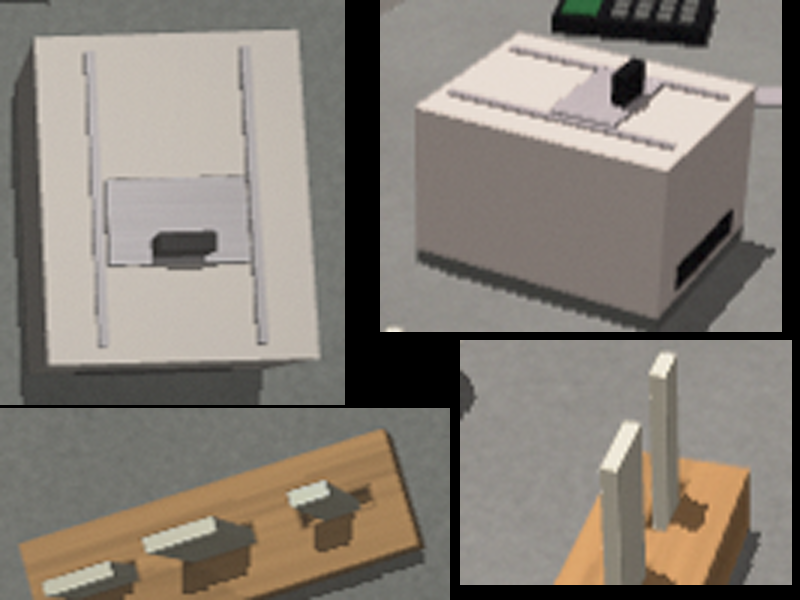

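```bash
cat > h.py <<'E'
import cv2,numpy as np
from cell import *
def ray(c,uv,z):
    uv=np.atleast_2d(uv).astype(float)
    d=np.c_[(uv[:,0]-c["cx"])/c["fx"],(uv[:,1]-c["cy"])/c["fy"],np.ones(len(uv))]@c["T"][:3,:3].T
    o=c["T"][:3,3]; return o+d*((z-o[2])/d[:,2])[:,None]
def rect(c,mask,z,name):
    # largest contour -> rays onto plane z -> min area rect in world
    ct=max(cv2.findContours(mask.astype(np.uint8),cv2.RETR_EXTERNAL,cv2.CHAIN_APPROX_NONE)[0],key=cv2.contourArea)
    p=ray(c,ct[:,0,:],z)[:,:2].astype(np.float32)
    r=cv2.minAreaRect(p); b=cv2.boxPoints(r); e=b[1]-b[0]; e2=b[2]-b[1]
    l=e if np.hypot(*e)>np.hypot(*e2) else e2
    print(name,"centre",np.round(r[0],1),"size",np.round(r[1],1),"long axis deg",round(np.degrees(np.arctan2(l[1],l[0]))%180,1)); return r
def win(m,x,y,w,h):
    o=np.zeros_like(m); o[y:y+h,x:x+w]=m[y:y+h,x:x+w]; return o
E
python3 - <<'E'
from h import *
c=read_camera("top"); c["T"]=np.array(c["T"]); im=c["img"].astype(int); g=im.min(2)
print([ (g[y,x],im[y,x].tolist()) for x,y in((410,200),(470,260),(440,228),(388,250),(190,280),(200,275),(180,270),(160,295))])
rect(c,win(g>150,375,160,120,135),130,"reader")
hsv=cv2.cvtColor(c["img"],cv2.COLOR_RGB2HSV)
print(hsv[265,190],hsv[300,190],hsv[250,300])
rk=(hsv[:,:,1]>80)&(hsv[:,:,0]<25)
rect(c,win(rk,125,235,155,90),45,"rack")
for n,w,z in(("short",(140,284,32,20),92),("mid",(174,268,34,20),142),("slim",(222,258,26,16),142)):
    rect(c,win(g>150,*w),z,n)
rect(c,win(g<50,424,230,32,20),161,"tab top")
E
```

```text
[(np.int64(179), [188, 183, 179]), (np.int64(174), [193, 185, 174]), (np.int64(171), [176, 171, 171]), (np.int64(74), [80, 76, 74]), (np.int64(162), [179, 177, 162]), (np.int64(186), [205, 204, 186]), (np.int64(92), [173, 135, 92]), (np.int64(65), [76, 74, 65])]
reader centre [ 561.4 -223.6] size [159.8 200.2] long axis deg 179.8
[ 16 122 171] [ 16 119 148] [ 40  13 119]
rack centre [479.7 219.1] size [ 83.5 252.4] long axis deg 106.1
short centre [458.8 297.3] size [ 8.8 42.1] long axis deg 106.0
mid centre [481.  220.6] size [ 8.5 42.1] long axis deg 106.9
slim centre [503.2 143.6] size [ 8.5 23. ] long axis deg 106.9
tab top centre [ 522.  -230.9] size [3.5 0. ] long axis deg 88.3
```

```bash
python3 -m handwheel '[{"hand":0.095,"x":0.267,"y":0.343,"z":0,"spin":13.04},{"hand":0.095,"x":0.267,"y":0.343,"z":0,"spin":13.04},{"hand":0.095,"x":0.267,"y":0.343,"z":0,"spin":13.04},{"hand":0.095,"x":0.267,"y":0.343,"z":0,"spin":13.04},{"hand":0.095,"x":0.267,"y":0.343,"z":0,"spin":13.04},{"hand":0.095,"x":0.267,"y":0.343,"z":0,"spin":13.04},{"hand":0.095,"x":0.267,"y":0.343,"z":0,"spin":13.04},{"hand":0.095,"x":0.267,"y":0.343,"z":0,"spin":13.04},{"hand":0.095,"x":0.267,"y":0.343,"z":0,"spin":13.04},{"hand":0.095,"x":0.267,"y":0.343,"z":0,"spin":13.04},{"hand":0.095,"x":0.267,"y":0.343,"z":0,"spin":13.04},{"hand":0.095,"x":0.267,"y":0.343,"z":0,"spin":13.04},{"hand":0.095,"x":0.267,"y":0.343,"z":0,"spin":13.04},{"hand":0.095,"x":0.267,"y":0.343,"z":0,"spin":13.04},{"hand":0.095,"x":0.267,"y":0.343,"z":0,"spin":13.04}]'
```

```text
t: 1.4
eef_pos: [528.5, -225.4, 228.6]
tcp_rot: [3.142, 0.0, -0.001]
ft_force: [-1.5, -0.4, 0.7]
opening: 1.001
```

Down over the tab, then close.

```bash
python3 -m handwheel '[{"hand":0.095,"x":0,"y":0,"z":-0.03,"spin":0},{"hand":0.095,"x":0,"y":0,"z":-0.06,"spin":0},{"hand":0.095,"x":0,"y":0,"z":-0.074,"spin":0},{"hand":0.095,"x":0,"y":0,"z":-0.074,"spin":0},{"hand":0,"z":-0.074},{"hand":0,"z":-0.074},{"hand":0,"z":-0.074},{"hand":0,"z":-0.074},{"hand":0,"z":-0.074},{"hand":0,"z":-0.074},{"hand":0,"z":-0.074},{"hand":0,"z":-0.074}]'
```

```text
invalid input
```

```bash
python3 -m handwheel '[{"hand":0.095,"x":0,"y":0,"z":-0.03,"spin":0},{"hand":0.095,"x":0,"y":0,"z":-0.06,"spin":0},{"hand":0.095,"x":0,"y":0,"z":-0.074,"spin":0},{"hand":0.095,"x":0,"y":0,"z":-0.074,"spin":0},{"hand":0,"x":0,"y":0,"z":-0.074,"spin":0},{"hand":0,"x":0,"y":0,"z":-0.074,"spin":0},{"hand":0,"x":0,"y":0,"z":-0.074,"spin":0},{"hand":0,"x":0,"y":0,"z":-0.074,"spin":0},{"hand":0,"x":0,"y":0,"z":-0.074,"spin":0},{"hand":0,"x":0,"y":0,"z":-0.074,"spin":0},{"hand":0,"x":0,"y":0,"z":-0.074,"spin":0},{"hand":0,"x":0,"y":0,"z":-0.074,"spin":0}]'
```

```text
t: 2.4
eef_pos: [529.2, -224.3, 154.8]
tcp_rot: [3.141, -0.0, 0.0]
ft_force: [0.2, -0.2, 0.5]
opening: 0.493
```

```bash
python3 -m handwheel '[{"hand":0,"x":0,"y":0,"z":0,"spin":0},{"hand":0,"x":0,"y":0,"z":0,"spin":0},{"hand":0,"x":0,"y":0,"z":0,"spin":0},{"hand":0,"x":0,"y":0,"z":0,"spin":0},{"hand":0,"x":0,"y":0,"z":0,"spin":0},{"hand":0,"x":0,"y":0,"z":0,"spin":0},{"hand":0,"x":0,"y":0,"z":0,"spin":0},{"hand":0,"x":0,"y":0,"z":0,"spin":0},{"hand":0,"x":0,"y":0,"z":0,"spin":0}]'
```

```text
t: 3.15
eef_pos: [529.1, -224.4, 154.6]
tcp_rot: [3.142, -0.0, -0.0]
ft_force: [0.5, -0.5, -0.3]
opening: 0.124
```

Tab gripped (≈12 mm). Dragging along -x to TCP x≈493.

```bash
python3 -m handwheel '[{"hand":0,"x":-0.006,"y":0,"z":0,"spin":0},{"hand":0,"x":-0.014,"y":0,"z":0,"spin":0},{"hand":0,"x":-0.022,"y":0,"z":0,"spin":0},{"hand":0,"x":-0.028,"y":0,"z":0,"spin":0},{"hand":0,"x":-0.032,"y":0,"z":0,"spin":0},{"hand":0,"x":-0.034,"y":0,"z":0,"spin":0},{"hand":0,"x":-0.036,"y":0,"z":0,"spin":0},{"hand":0,"x":-0.036,"y":0,"z":0,"spin":0},{"hand":0,"x":-0.036,"y":0,"z":0,"spin":0},{"hand":0,"x":-0.036,"y":0,"z":0,"spin":0}]'
```

```text
t: 3.98
eef_pos: [493.0, -224.3, 154.6]
tcp_rot: [-3.141, 0.001, -0.0]
ft_force: [-2.0, 2.2, 0.4]
opening: 0.123
```

```bash
python3 -m handwheel '[{"hand":0,"x":-0.001,"y":0,"z":0,"spin":0},{"hand":0,"x":-0.002,"y":0,"z":0,"spin":0},{"hand":0,"x":-0.002,"y":0,"z":0,"spin":0},{"hand":0,"x":-0.002,"y":0,"z":0,"spin":0}]'
```

```text
t: 4.32
eef_pos: [491.2, -224.3, 154.6]
tcp_rot: [-3.142, -0.0, -0.0]
ft_force: [1.9, 1.6, -0.9]
opening: 0.122
```

```bash
python3 -m handwheel '[{"hand":0.095,"x":0,"y":0,"z":0,"spin":0},{"hand":0.095,"x":0,"y":0,"z":0,"spin":0},{"hand":0.095,"x":0,"y":0,"z":0,"spin":0},{"hand":0.095,"x":0,"y":0,"z":0,"spin":0},{"hand":0.095,"x":0,"y":0,"z":0,"spin":0},{"hand":0.095,"x":0,"y":0,"z":0.03,"spin":0},{"hand":0.095,"x":0,"y":0,"z":0.07,"spin":0},{"hand":0.095,"x":0,"y":0,"z":0.1,"spin":0},{"hand":0.095,"x":-0.01,"y":0.444,"z":0.1,"spin":3.3},{"hand":0.095,"x":-0.01,"y":0.444,"z":0.1,"spin":3.3},{"hand":0.095,"x":-0.01,"y":0.444,"z":0.1,"spin":3.3},{"hand":0.095,"x":-0.01,"y":0.444,"z":0.1,"spin":3.3},{"hand":0.095,"x":-0.01,"y":0.444,"z":0.1,"spin":3.3},{"hand":0.095,"x":-0.01,"y":0.444,"z":0.1,"spin":3.3},{"hand":0.095,"x":-0.01,"y":0.444,"z":0.1,"spin":3.3},{"hand":0.095,"x":-0.01,"y":0.444,"z":0.1,"spin":3.3},{"hand":0.095,"x":-0.01,"y":0.444,"z":0.1,"spin":3.3},{"hand":0.095,"x":-0.01,"y":0.444,"z":0.1,"spin":3.3},{"hand":0.095,"x":-0.01,"y":0.444,"z":0.1,"spin":3.3},{"hand":0.095,"x":-0.01,"y":0.444,"z":0.1,"spin":3.3}]'
python3 - <<'E'
from h import *
for n in("top","side"):
    c=read_camera(n)
    cv2.imwrite(f"pics/{n}1.png",c["img"][:,:,::-1])
c=read_camera("top"); g=c["img"].astype(int).max(2)
rect(c,win(g<60,424,230,32,40),161,"tab top?")
# slot dark
rect(c,win(g<120,420,205,40,38),130,"slot?")
E
```

```text
t: 5.98
eef_pos: [480.7, 223.8, 254.6]
tcp_rot: [-3.141, -0.001, 0.292]
ft_force: [0.3, 0.2, -0.5]
opening: 0.999
tab top? centre [ 488.7 -205.6] size [5.2 8.7] long axis deg 178.3
slot? centre [ 560.7 -222.8] size [45.1 11. ] long axis deg 88.2
```

View pics/top1.png

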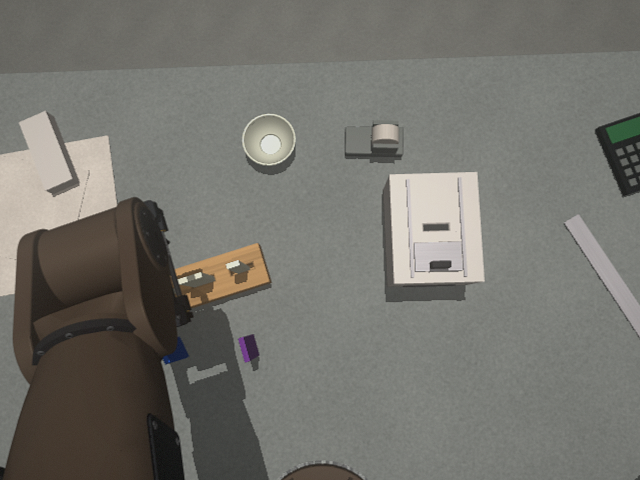

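```bash
python3 -m handwheel '[{"hand":0.095,"x":0,"y":0.001,"z":0,"spin":0},{"hand":0.095,"x":0,"y":0.001,"z":0,"spin":0},{"hand":0.095,"x":0,"y":0.001,"z":-0.03,"spin":0},{"hand":0.095,"x":0,"y":0.001,"z":-0.06,"spin":0},{"hand":0.095,"x":0,"y":0.001,"z":-0.09,"spin":0},{"hand":0.095,"x":0,"y":0.001,"z":-0.12,"spin":0},{"hand":0.095,"x":0,"y":0.001,"z":-0.14,"spin":0},{"hand":0.095,"x":0,"y":0.001,"z":-0.14,"spin":0},{"hand":0.04,"x":0,"y":0.001,"z":-0.14,"spin":0},{"hand":0.04,"x":0,"y":0.001,"z":-0.14,"spin":0},{"hand":0.04,"x":0,"y":0.001,"z":-0.14,"spin":0},{"hand":0.04,"x":0,"y":0.001,"z":-0.14,"spin":0},{"hand":0.04,"x":0,"y":0.001,"z":-0.14,"spin":0},{"hand":0.04,"x":0,"y":0.001,"z":-0.14,"spin":0},{"hand":0.04,"x":0,"y":0.001,"z":-0.14,"spin":0},{"hand":0.04,"x":0,"y":0.001,"z":-0.14,"spin":0},{"hand":0.04,"x":0,"y":0.001,"z":-0.14,"spin":0},{"hand":0.04,"x":0,"y":0.001,"z":-0.14,"spin":0}]'
python3 - <<'E'
from h import *
c=read_camera("side")
cv2.imwrite("pics/side2.png",cv2.resize(c["img"][180:420,180:440,::-1],None,fx=2.5,fy=2.5))
E
```

```text
t: 7.63
eef_pos: [481.1, 220.7, 114.7]
tcp_rot: [-3.142, -0.0, 0.288]
ft_force: [-0.8, -0.1, -0.5]
opening: 0.429
```

View pics/side2.png

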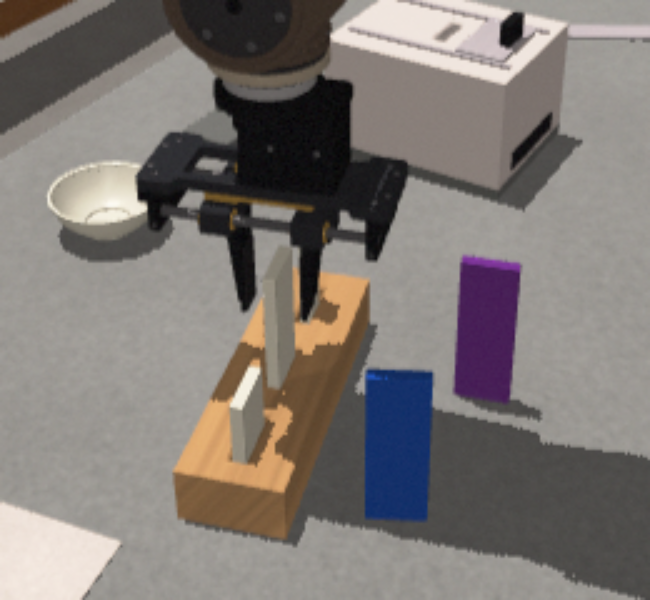

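The fingers straddle the wide tall plaque, one on each side of its top (crop ~(275,260)). Closing.

```bash
python3 -m handwheel '[{"hand":0,"x":0,"y":0,"z":0,"spin":0},{"hand":0,"x":0,"y":0,"z":0,"spin":0},{"hand":0,"x":0,"y":0,"z":0,"spin":0},{"hand":0,"x":0,"y":0,"z":0,"spin":0},{"hand":0,"x":0,"y":0,"z":0,"spin":0},{"hand":0,"x":0,"y":0,"z":0,"spin":0},{"hand":0,"x":0,"y":0,"z":0,"spin":0},{"hand":0,"x":0,"y":0,"z":0,"spin":0},{"hand":0,"x":0,"y":0,"z":0,"spin":0},{"hand":0,"x":0,"y":0,"z":0,"spin":0},{"hand":0,"x":0,"y":0,"z":0,"spin":0}]'
```

```text
t: 8.6
eef_pos: [481.1, 220.6, 114.6]
tcp_rot: [3.142, -0.0, 0.288]
ft_force: [-1.1, -0.5, -1.0]
opening: 0.104
```

```bash
python3 -m handwheel '[{"hand":0,"x":0,"y":0,"z":0.01,"spin":0},{"hand":0,"x":0,"y":0,"z":0.025,"spin":0},{"hand":0,"x":0,"y":0,"z":0.045,"spin":0},{"hand":0,"x":0,"y":0,"z":0.065,"spin":0},{"hand":0,"x":0,"y":0,"z":0.09,"spin":0},{"hand":0,"x":0,"y":0,"z":0.115,"spin":0},{"hand":0,"x":0,"y":0,"z":0.14,"spin":0},{"hand":0,"x":0,"y":0,"z":0.158,"spin":0},{"hand":0,"x":0,"y":0,"z":0.165,"spin":0},{"hand":0,"x":0,"y":0,"z":0.165,"spin":0}]'
python3 -m handwheel '[{"hand":0,"x":0.002,"y":-0.012,"z":0,"spin":-0.1},{"hand":0,"x":0.006,"y":-0.035,"z":0,"spin":-0.3},{"hand":0,"x":0.012,"y":-0.065,"z":0,"spin":-0.5},{"hand":0,"x":0.018,"y":-0.1,"z":0,"spin":-0.8},{"hand":0,"x":0.024,"y":-0.135,"z":0,"spin":-1.0},{"hand":0,"x":0.03,"y":-0.17,"z":0,"spin":-1.3},{"hand":0,"x":0.037,"y":-0.205,"z":0,"spin":-1.6},{"hand":0,"x":0.043,"y":-0.24,"z":0,"spin":-1.9},{"hand":0,"x":0.05,"y":-0.275,"z":0,"spin":-2.2},{"hand":0,"x":0.056,"y":-0.31,"z":0,"spin":-2.5},{"hand":0,"x":0.062,"y":-0.345,"z":0,"spin":-2.7},{"hand":0,"x":0.068,"y":-0.38,"z":0,"spin":-2.9},{"hand":0,"x":0.074,"y":-0.41,"z":0,"spin":-3.1},{"hand":0,"x":0.078,"y":-0.432,"z":0,"spin":-3.2},{"hand":0,"x":0.08,"y":-0.441,"z":0,"spin":-3.3},{"hand":0,"x":0.08,"y":-0.4435,"z":0,"spin":-3.3},{"hand":0,"x":0.08,"y":-0.4435,"z":0,"spin":-3.3},{"hand":0,"x":0.08,"y":-0.4435,"z":0,"spin":-3.3},{"hand":0,"x":0.08,"y":-0.4435,"z":0,"spin":-3.3}]'
python3 - <<'E'
from h import *
m=[]
for n,(x,y) in(("side",(280,90)),("top",(340,120))):
    c=read_camera(n); i=np.ascontiguousarray(c["img"][y:y+180,x:x+170,::-1]);cv2.imwrite(f"pics/{n}3f.png",c["img"][:,:,::-1])
    m.append(cv2.resize(i[:180,:130] if n=="side" else i[:,:130],None,fx=3,fy=3,interpolation=cv2.INTER_CUBIC))
cv2.imwrite("pics/m3.png",np.hstack(m))
E
```

```text
t: 9.43
eef_pos: [481.4, 220.7, 281.5]
tcp_rot: [-3.142, -0.003, 0.288]
ft_force: [1.1, -0.2, -0.6]
opening: 0.106
t: 11.02
eef_pos: [561.0, -221.7, 279.6]
tcp_rot: [-3.141, 0.0, 0.001]
ft_force: [1.3, 0.1, -1.4]
opening: 0.105
```

View pics/m3.png

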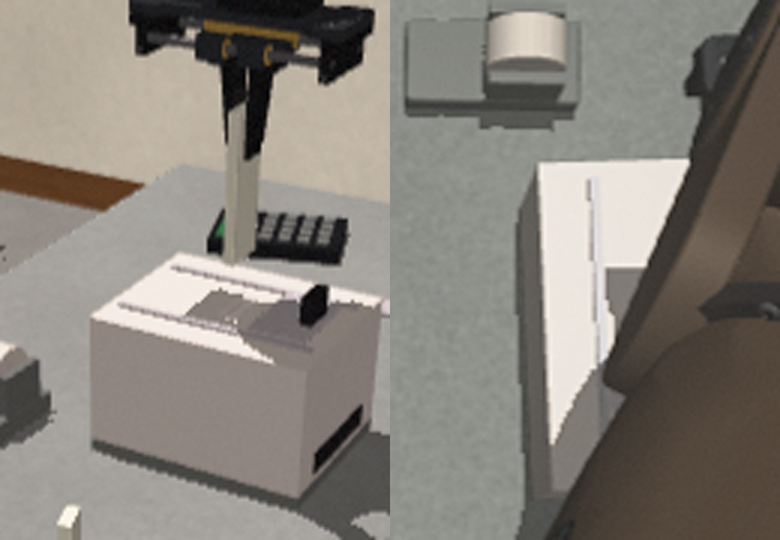

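```bash
python3 - <<'E'
from h import *
c=read_camera("side"); print(np.round(state()["eef_pos"],1))
a=cv2.imread("pics/side1.png").astype(int).max(2)
rect(c,win(a<135,348,183,26,20),130,"slot from side")
rect(c,win(a<150,348,183,26,20),130,"slot from side")
g=c["img"].astype(int); 
print(g[150:182:1,350:372].min(2)[14:32])
E
```

```text
[ 561.2 -222.   279.9]
slot from side centre [ 559.1 -218.5] size [ 6.9 35.9] long axis deg 93.9
slot from side centre [ 559.7 -219. ] size [37.5 10.5] long axis deg 89.2
[[154 114  32  36  76 129 130 131 121 118 116 118 118 116 118 131  31  35
   95 107 102 103]
 [147  58  31  51  81 128 130 131 119 119 116 117 115 117 117  76  31  69
  105 104  97  78]
 [111  31  44  58  84 129 131 131 114 116 116 118 116 117 117  75  34  93
  113 111 113  55]
 [ 56  33  53  53  98 129 128 130 113 120 116 120 119 118 118  73  61  96
   96  88  88  31]
 [ 28  29  40  42  89 130 129 131 113 119 117 118 118 116 116  72  97 115
  117 118  91  28]
 [ 26  26  27  28  78 131 130 131 114 118 118 119 117 119 117  54  73  75
   85  88  55  26]
 [ 20  23  21  23  74 129 130 131 114 118 118 117 118 118 119  54  37  44
   38  50  29  32]
 [ 18  18  14  19  72 128 128 132 117 117 118 116 118 117 118  46  24  22
   25  23  25  28]
 [ 16  19  16   9  81 131 130 137 118 117 115 116 116 119 105  41  19  19
   17  20  17  15]
 [ 14  19  19  16  98 128 130 138 119 117 117 116 119 106  60  23  17  16
   20  12  19  19]
 [ 88  90  71  37 106 130 130 138 117 120 118 117 105  58  17  16  14  13
   17  16  16  11]
 [157 157 132 100 122 129 130 137 117 115 121 130 102  38  38  37  29  26
   21  23  23  20]
 [183 175 175 161 137 131 129 134 115 122 139 159 160 104 102 103  97  98
   94  93  93  91]
 [229 220 220 197 163 137 139 132 131 145 154 158 159 158 158 156 160 159
  156 160 160 157]
 [228 229 229 229 217 181 184 173 183 185 178 177 164 164 157 154 158 158
  158 159 161 160]
 [228 229 229 228 230 229 229 228 230 229 221 220 195 196 183 179 162 163
  158 158 159 158]
 [219 225 226 228 228 230 228 230 229 229 229 228 229 229 229 220 196 196
  183 177 179 165]
 [167 198 198 218 218 225 225 227 228 228 228 229 229 228 229 228 228 229
  229 221 220 197]]
```

```bash
python3 - <<'E'
from h import *
c=read_camera("side"); e=state()["eef_pos"];print(np.round(e,1))
Ti=np.linalg.inv(c["T"])
def proj(p):
    q=Ti[:3,:3]@np.array(p)+Ti[:3,3]; return np.round([c["cx"]+c["fx"]*q[0]/q[2],c["cy"]+c["fy"]*q[1]/q[2]],1)
for z in(177,200):
  for o in((5,22),(-5,22),(-5,-22)): print(z,o,proj([e[0]+o[0],e[1]+o[1],z]))
# slot outline predicted for centre (561,-223), and top-face corners of the reader, vs. the unoccluded picture
for o in((6,23),(-6,23),(-6,-23),(6,-23)): print("slot",proj([561+o[0],-223+o[1],130]))
for o in((100,80),(-100,80),(-100,-80)): print("corner",proj([561.3+o[0],-223.3+o[1],130]))
a=cv2.imread("pics/side1.png").min(2); print(a[186:200,350:371])
im=cv2.imread("pics/side1.png"); m=(win(im.min(2)>150,300,165,115,60)).astype(np.uint8)
ct=max(cv2.findContours(m,0,1)[0],key=cv2.contourArea); print(cv2.approxPolyDP(cv2.convexHull(ct),3,True)[:,0].tolist())
E
```

```text
[ 561.2 -222.2  279.9]
177 (5, 22) [353.8 177.5]
177 (-5, 22) [357.4 178.3]
177 (-5, -22) [365.2 172.3]
200 (5, 22) [354.1 168.8]
200 (-5, 22) [357.8 169.6]
200 (-5, -22) [365.6 163.8]
slot [352.9 194.6]
slot [357.1 195.6]
slot [365.1 189. ]
slot [360.9 188. ]
corner [309.6 194.9]
corner [381.9 213. ]
corner [407.2 188.6]
[[204 205 205 205 205 207 205 205 206 206 204 199 204 205 186 140 140 138
  140 138 130]
 [205 204 205 205 204 206 205 205 204 205 206 187 204 204 205 205 205 206
  206 187 140]
 [206 204 206 205 206 207 204 204 205 199 194 192 201 201 202 205 205 204
  206 207 205]
 [205 205 205 204 206 206 206 204 200 178 156 155 170 176 188 200 207 206
  204 204 204]
 [206 206 205 205 205 205 205 199 176 155 124 109 109 124 167 199 205 205
  205 205 206]
 [204 205 204 206 205 205 197 170 137 112 102 111 110 127 171 205 204 206
  206 205 200]
 [206 206 205 206 201 193 165 124 100 101 107 108 142 174 206 206 206 206
  205 203 188]
 [206 204 204 199 179 155 123 100 102 107 127 143 200 205 205 206 206 198
  202 188 178]
 [205 206 203 179 152 124 101 103 110 126 174 205 205 204 204 203 204 182
  192 179 179]
 [205 205 198 176 137 118 114 110 126 173 205 206 206 205 206 198 193 189
  177 179 177]
 [205 204 206 206 186 168 159 147 174 206 205 206 206 205 201 181 177 179
  180 180 177]
 [194 202 202 202 204 205 205 205 204 205 205 205 206 201 190 177 180 181
  179 177 176]
 [163 173 175 190 195 199 200 205 204 205 206 205 204 191 177 179 180 180
  179 177 178]
 [128 139 128 145 161 166 176 189 194 200 200 204 179 164 164 172 178 181
  179 179 181]]
[[345, 175], [383, 183], [384, 200], [378, 205], [340, 195]]
```

```bash
python3 -m handwheel '[{"hand":0,"x":0,"y":0,"z":-0.015,"spin":0},{"hand":0,"x":0,"y":0,"z":-0.03,"spin":0},{"hand":0,"x":0,"y":0,"z":-0.038,"spin":0},{"hand":0,"x":0,"y":0,"z":-0.042,"spin":0},{"hand":0,"x":0,"y":0,"z":-0.042,"spin":0},{"hand":0,"x":0,"y":0,"z":-0.042,"spin":0},{"hand":0,"x":0,"y":0,"z":-0.042,"spin":0},{"hand":0,"x":0,"y":0,"z":-0.042,"spin":0}]'
python3 -m handwheel '[{"hand":0,"x":0,"y":0,"z":-0.002,"spin":0},{"hand":0,"x":0,"y":0,"z":-0.004,"spin":0},{"hand":0,"x":0,"y":0,"z":-0.006,"spin":0},{"hand":0,"x":0,"y":0,"z":-0.007,"spin":0},{"hand":0,"x":0,"y":0,"z":-0.007,"spin":0},{"hand":0,"x":0,"y":0,"z":-0.007,"spin":0}]'
```

```text
t: 11.88
eef_pos: [561.4, -223.0, 238.4]
tcp_rot: [3.141, -0.001, -0.0]
ft_force: [0.4, -0.2, -1.4]
opening: 0.102
t: 12.38
eef_pos: [561.1, -222.9, 230.6]
tcp_rot: [-3.142, 0.0, -0.0]
ft_force: [0.0, -0.6, -1.2]
opening: 0.104
```

```bash
python3 -m handwheel '[{"hand":0,"x":0,"y":0,"z":-0.002,"spin":0},{"hand":0,"x":0,"y":0,"z":-0.004,"spin":0},{"hand":0,"x":0,"y":0,"z":-0.005,"spin":0},{"hand":0,"x":0,"y":0,"z":-0.005,"spin":0},{"hand":0,"x":0,"y":0,"z":-0.005,"spin":0}]'
python3 - <<'E'
from cell import *
s=state();print(s["eef_pos"].round(1),s["ft_force"].round(1),s["moment"].round(2))
E
```

```text
t: 12.8
eef_pos: [561.1, -222.9, 225.6]
tcp_rot: [-3.142, 0.0, -0.0]
ft_force: [0.1, -0.6, -1.0]
opening: 0.1
[ 561.1 -222.9  225.6] [ 0.1 -0.6 -1. ] [-0.02 -0.08 -0.02]
```

```bash
python3 -m handwheel '[{"hand":0,"x":0,"y":0,"z":-0.003,"spin":0},{"hand":0,"x":0,"y":0,"z":-0.006,"spin":0},{"hand":0,"x":0,"y":0,"z":-0.01,"spin":0},{"hand":0,"x":0,"y":0,"z":-0.014,"spin":0},{"hand":0,"x":0,"y":0,"z":-0.014,"spin":0},{"hand":0,"x":0,"y":0,"z":-0.014,"spin":0}]'
python3 - <<'E'
from h import *
s=state();print(s["ft_force"].round(1),s["moment"].round(2))
c=read_camera("side"); cv2.imwrite("pics/side4.png",cv2.resize(c["img"][90:270,270:430,::-1],None,fx=3,fy=3,interpolation=cv2.INTER_CUBIC))
E
```

```text
t: 13.3
eef_pos: [561.1, -222.8, 211.3]
tcp_rot: [-3.141, 0.0, -0.0]
ft_force: [-1.2, -0.4, -0.8]
opening: 0.102
[-1.2 -0.4 -0.8] [-0.02 -0.1  -0.01]
```

View pics/side4.png

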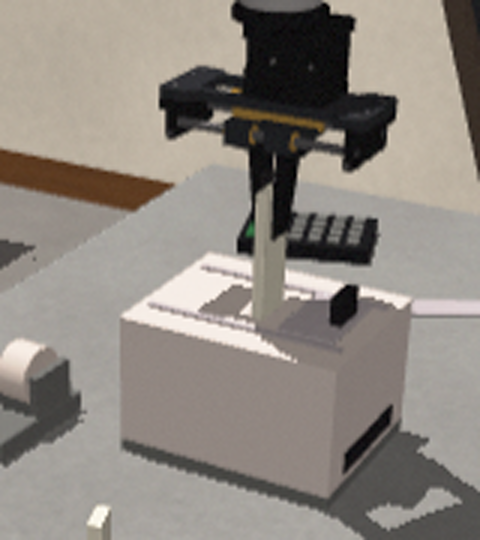

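The plaque enters the slot at crop (268,320), upright, with no rise in force. Lowering the rest of the way (TCP z 168).

```bash
python3 -m handwheel '[{"hand":0,"x":0,"y":0,"z":-0.004,"spin":0},{"hand":0,"x":0,"y":0,"z":-0.01,"spin":0},{"hand":0,"x":0,"y":0,"z":-0.016,"spin":0},{"hand":0,"x":0,"y":0,"z":-0.022,"spin":0},{"hand":0,"x":0,"y":0,"z":-0.028,"spin":0},{"hand":0,"x":0,"y":0,"z":-0.034,"spin":0},{"hand":0,"x":0,"y":0,"z":-0.039,"spin":0},{"hand":0,"x":0,"y":0,"z":-0.042,"spin":0},{"hand":0,"x":0,"y":0,"z":-0.043,"spin":0},{"hand":0,"x":0,"y":0,"z":-0.043,"spin":0},{"hand":0,"x":0,"y":0,"z":-0.043,"spin":0},{"hand":0,"x":0,"y":0,"z":-0.043,"spin":0}]'
python3 - <<'E'
from h import *
s=state();print(s["ft_force"].round(1),s["moment"].round(2))
c=read_camera("side"); cv2.imwrite("pics/side5.png",cv2.resize(c["img"][90:420,180:430,::-1],None,fx=1.8,fy=1.8,interpolation=cv2.INTER_CUBIC))
E
```

```text
t: 14.35
eef_pos: [561.3, -222.9, 169.0]
tcp_rot: [3.141, -0.001, -0.0]
ft_force: [-0.0, -0.9, -0.6]
opening: 0.108
[-0.  -0.9 -0.6] [-0.   -0.09 -0.03]
```

View pics/side5.png

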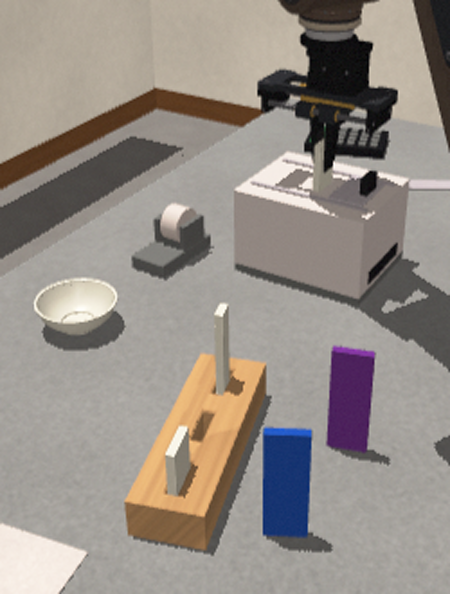

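The plaque stands half in the slot (crop ~(320,190)), held in the gripper. The shutter tab is at its open place, the rack's middle pocket is empty and everything else is where it was.

```bash
python3 -c "
from cell import *
print(job_done())"
```

```text
the job is handed in; nothing more can be done
None
```

I opened the shutter, took the wide, tall plaque out of the rack's middle pocket, and lowered it into the slot. I handed the job in at about 14.4 s with the gripper still holding it.

**Last checks**
- **Plaque:** The tool was at (561.3, -222.9, 169.0) mm pointing straight down, which puts the plaque's centre about 1 mm above the slot's mouth. Sideways it was within about 1 mm of the slot as measured.
- **Grip and force:** The jaws were open about 10 mm, so the plaque was still held. The wrist force was about 1 N, with no rise while inserting.
- **Shutter:** I dragged it until the tab was about 70 mm from the slot's centre, so it is close to 50 mm open. A top picture then showed the slot clear.
- **Other objects:** In the last side picture the other two plaques, the bowl and the dispenser looked unmoved. I judged this by eye and did not measure it.

**Disagreements**
- **Dark window:** It shows on the reader face towards the robot, the same side the tab sits on. The description puts them on opposite sides. I went by the tab and plate positions, and the shutter opened that way as expected.
- **Slot position:** The side camera put the slot 2–4 mm from where the top camera did, because it also sees the slot's inner walls. I used the top camera, and the plaque went in without contact force.
- **Refused move:** One move was refused because some rows left out values. It had no effect on the robot, and I sent it again with every value filled in.

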